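# Ease the wedge out from under the cover panel

### The arm

A 6-joint arm with a two-finger parallel gripper is mounted at the origin on the work surface. World frame = base frame: x ahead of the robot, y to its left, z up, the work surface at z = 0. Lengths are in m, angles in degrees, forces in N, time in s.
With the tool pointing down it reaches from about 0.4 to 0.825 m from the base axis. Payload 7 kg.
Tool frame: the origin (TCP) lies on the centre line of the jaws, within the pads' length; the fingertips stand 14 mm ahead of it and the grasp point (between the pads) lies 5 mm behind it; z points along the fingers, y is the line along which they close (so a half turn about z gives the same grasp; the last joint's range is limited). The gripper opens to 88 mm and grips with 3 to 60 N. Pads are 19 mm wide; open, the fingers measure 130 mm over their backs; the gripper's body (78 mm by 193 mm) begins 47 mm behind the grasp point.
Start: joints at [-55.686, 20.546, 0.682, 0, -70.136, -16.507], TCP at [0.206, -0.643, 0.241] pointing down, gripper open.
Joint ranges: [-176.03, 176.03], [-82.01, 121.73], [-58.28, 71.71], [-173.87, 95.51], [-174.79, -0.11], [-173.66, 173.66]. Speed limits (degrees/s): [136.94, 136.94, 172.46, 180, 180, 180].

### API

Orientations are given as [roll, pitch, yaw] about the fixed x, y, z axes, in that order (R = Rz(yaw) Ry(pitch) Rx(roll)).
In Python, from plant import r gives the robot as it stands.
- The arm moves only by the tool send_rows, never from a script. Its argument "steps" is a list of rows, each an object with "dp": the shift along the tool's x, y, z in mm, a list of three; "roll": the turn about the tool's z in rad; "jaw": the opening in per cent of the stroke, from 0 (shut) to 100 (fully open). In form: [{"dp": [tx, ty, tz], "roll": roll, "jaw": jaw}, ...]. A call has 1 to 5 rows; each row is the pose to reach, as a shift and turn from the pose commanded when the call began, along the tool's axes at that moment; what a row does not reach only later rows make up. A row lasts 1/8 s, in which the tool goes at most 62.5 mm and 10.7 degrees, less where a joint would pass 70% of its speed; a pose out of reach is approached as far as the arm can. A call with a gripper value outside its range is refused whole. The fingers move at their own pace and stop on an object; "newtons" is the grip in N (left out, the last holds). Time passes only in rows, so rows that repeat a pose let the fingers close. It gives the time, the measured TCP pose, the force, the opening and the grip force at its end, in the units of the state.
- r.get_state(): the state, without advancing time (a new reading comes with each control period).
- r.capture(name): name is "scene" or "top"; returns a dict with "image" (400x640x3 uint8, blue, green, red), "K" (3x3 intrinsics, pixels), "rvec" (rotation vector, rad) and "tvec" (3), from world to camera coordinates, as OpenCV has them. Camera axes: x right, y down, z forward; pixel columns grow to the right and rows downward; lengths in m; the calibration is good to about 2 mm. A picture is of the moment at which its call begins. There is no depth.
- r.close_job(): hands the job in; it is judged then, once.
The state is a dict: "time_s": time; "joints": joint angles; "qd": joint speeds; "joint_torque": joint torques, N m; "tcp_pos": TCP position; "eef_rot": TCP orientation; "contact_force": force on the tool from outside, world axes, zero at the start; "moment": the same for the moment, N m; "gripper_width": finger opening in m; "gripper_force": force on a finger pad.
Only numpy, scipy, OpenCV 4.12 (cv2) and the standard library are available. Lean on these libraries where they do the work, as an engineer would, in place of code of your own. Each camera call takes 0.05 s, during which the arm holds its last target. There are 200 camera calls.

### The job

First stand the egg cup that blocks the way upright on the round cork mat. Then close the heavy cover panel by working the wooden wedge backward out from under it in small tugs of about 2 cm with a short rest (about half a second) after each, so that the panel comes down step by step and never drops or gets lifted, until it lies fully shut. Finally lay the wedge flat on its broad underside in the shallow blue tray, let go, and leave the other things on the shelf where they stand.

Things in the scene. Friction and masses are not known exactly. Their poses are not given: they have to be found in the camera images.
- panel: Heavy cover panel (about 1.4 kg): brown board with a grey inlay, 340 mm wide, 18 thick, 220 deep, lightly damped hinge along its far edge. Origin: middle of its lower front edge, 3 mm above the shelf when shut, 25 to 31 mm at the start, resting on the wedge; each 10 mm of wedge pulled back (5 to 20 N) lowers it by 3 mm. x axis to the hinge, away from the robot; y along the edge to the left.
- wedge_mid (a point): Middle of the pale wooden wedge (110 g), 25 mm above its flat underside. 150 mm long, 40 wide, upright parallel sides, lying on the shelf; x axis along it to the thin tip: tip 75 mm in +x (6 mm thick), tail end 75 mm in -x (50 mm tall), straight slope between. At the start the tip reaches 70 to 80 mm under the panel; the tail sticks out toward the robot.
- eggcup_mid (a point): Middle of the dark wooden egg cup, on its axis 34 mm above its foot. 68 mm tall, stands upright just behind the wedge's tail, in the wedge's way. Foot 46 mm across; slim stem; hollow cup from 30 mm up to the rim, 48 to 50 mm across outside over its top 24 mm. About 60 g.
- mat: Round cork mat, 96 mm across, 5 mm thick, fixed to the shelf; origin at the centre of its underside. To the left or to the right.
- tray: Shallow blue tray, fixed, 200 mm long (its x axis) by 104 wide (y), 16 tall, walls 4 mm and floor 4 mm thick; origin at the centre of its underside. On the other side from the mat.
- saltpig: White ceramic salt pig, 100 mm across, 115 tall, bystander beside the wedge's tail; origin at the centre of its foot.
- bell: Steel hand bell standing on its mouth, 64 mm across, 87 tall, bystander on the other side of the wedge's tail; origin at the centre of its foot.
- keytin: Closed aluminium key tin with a slide latch, 82 x 122 x 36 mm, bystander; origin at the centre of its underside.
- jar: Glass jar with a green cap, 62 mm across, 90 tall, bystander; origin at the centre of its foot. Far to its left stands a fixed stack of translucent boxes with a hanger on top, 242 mm tall in all; far right a fixed chest, 160 tall.
- brush: Shoe brush, 130 x 45 x 40 mm, bystander; origin at the centre of its underside.

How it is judged:
By the outcome, as a careful person would: the job done as asked, in the order asked, and still so for the second after the job is handed in, with the robot touching nothing.
It also fails if it takes over 70 s, if anything falls off the work surface, if the arm or the gripper's body presses on something with over 40 N, if the wrist force passes 120 N, or if a joint passes its speed limit or range.

## Working session

There is one attempt and no reset: what is moved stays moved. The work goes in short steps, Python scripts to look and compute and a tool call to move; the robot and the scene stay as the last step left them, time stands still between calls to the robot, and variables do not carry over. Pictures are saved under pics/ and viewed, at most 10 in all, crops included, and the job is handed in when it is done.

Besides the shell and the picture viewer there is one more tool, called as name(argument=value, ...), one argument or row to a line, values as JSON. send_rows: Moves the arm, as the interface text tells. Its arguments: {"type":"object","properties":{"steps":{"type":"array","items":{"type":"object","properties":{"dp":{"type":"array","items":{"type":"number"}},"roll":{"type":"number"},"jaw":{"type":"number"}}}},"newtons":{"type":"number"}},"required":["steps"]}

```bash
mkdir -p pics
cat > h.py <<'E'
import numpy as np, cv2
from plant import r
from scipy.spatial.transform import Rotation as R
def cap(n,f=None):
    c=r.capture(n)
    if f: cv2.imwrite('pics/'+f,c['image'])
    return c
def ray(c,uv):
    M=cv2.Rodrigues(np.array(c['rvec'],float))[0];t=np.array(c['tvec'],float).ravel()
    d=M.T@np.linalg.inv(c['K'])@np.array([uv[0],uv[1],1.]);return -M.T@t,d
def onz(c,uv,z):
    o,d=ray(c,uv);return o+d*(z-o[2])/d[2]
def proj(c,p):
    return cv2.projectPoints(np.array(p,float).reshape(-1,3),np.array(c['rvec'],float),np.array(c['tvec'],float),np.array(c['K'],float),None)[0].reshape(-1,2)
def delta(p):  # world target -> tool-frame dp in mm
    s=r.get_state();return np.round(1000*R.from_euler('xyz',s['eef_rot'],degrees=True).as_matrix().T@(np.array(p)-s['tcp_pos']),1)
E
python3 - <<'E'
from h import *
s=r.get_state();print(s)
for n in('scene','top'):
    c=cap(n,n+'0.png');print(n,ray(c,(320,200)),c['K'][0][0])
E
```

```text
{'time_s': 0.0, 'joints': array([-5.56845051e+01,  2.05911653e+01,  6.32442988e-01, -1.81603330e-02,
       -7.01357372e+01, -1.65062249e+01]), 'qd': array([-0.09174853,  0.00043271, -0.07488015, -0.02675388, -0.03297618,
       -0.0271981 ]), 'joint_torque': array([ 9.44304229e-04, -5.82711160e+01,  2.93062592e+01,  6.99709520e+00,
        6.88963104e-03, -1.85733165e-04]), 'tcp_pos': array([ 0.20625889, -0.6422182 ,  0.23962177]), 'eef_rot': array([ 1.79904583e+02, -1.04719009e-02, -1.62196906e+02]), 'contact_force': array([0.43294493, 0.32203942, 0.24270387]), 'moment': array([ 0.03022225, -0.02031797, -0.00562139]), 'gripper_force': 0.0, 'gripper_width': 0.08762782711066476}
scene (array([ 1.18707725, -0.31338913,  1.01596743]), array([-0.58269317,  0.25031996, -0.77327823])) 389.8751463256809
top (array([ 0.4343671 , -0.01660045,  1.12099602]), array([ 0.08182143,  0.00173765, -0.99671004])) 377.9237810915105
```

View pics/scene0.png

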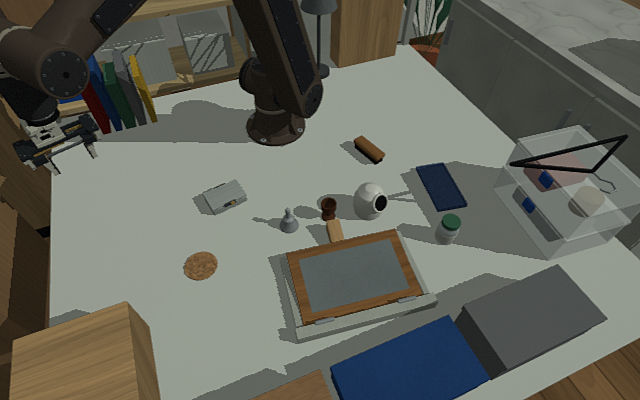

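View pics/top0.png

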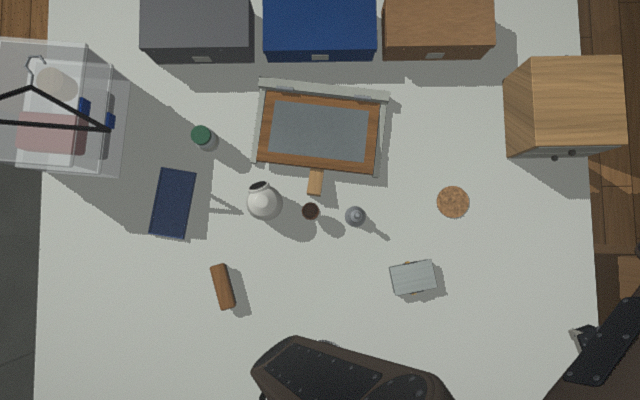

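The scene view shows the cup at (328,207), wedge (335,231), bell (289,220) and salt pig (371,200). In the top view they are the cup at (311,211), wedge (316,182), bell (355,216), salt pig (264,202), mat (453,202) on the right and tray (172,202) on the left.

```bash
cat > m.py <<'E'
from h import *
def blob(c,lo,hi,box):
    h=cv2.cvtColor(c['image'],cv2.COLOR_BGR2HSV);m=cv2.inRange(h,np.array(lo),np.array(hi));k=np.zeros_like(m);x0,y0,x1,y1=box;k[y0:y1,x0:x1]=m[y0:y1,x0:x1]
    cs=cv2.findContours(k,cv2.RETR_EXTERNAL,cv2.CHAIN_APPROX_NONE)[0]
    return max(cs,key=cv2.contourArea)
E
python3 - <<'E'
from m import *
c=cap('top');s=cap('scene')
np.set_printoptions(precision=4,suppress=True)
def rect(k,z,nm):
    P=np.array([onz(c,p,z)[:2] for p in k[:,0]],np.float32);q=cv2.minAreaRect(P);print(nm,q[0],q[1],q[2],'\n',cv2.boxPoints(q));return q
rect(blob(c,(5,60,80),(20,255,255),(430,180,480,225)),.005,'mat')
rect(blob(c,(100,80,20),(130,255,255),(140,160,205,245)),.016,'tray')
rect(blob(c,(0,60,0),(25,255,90),(298,200,324,223)),.068,'cup')
rect(blob(c,(8,50,100),(25,200,255),(300,171,330,200)),.045,'wedge')
rect(blob(c,(5,60,40),(22,255,255),(250,85,385,176)),.04,'panel')
for nm,cc,b in(('a.png',c,(240,150,380,240)),('b.png',s,(270,170,400,260))):
    x0,y0,x1,y1=b;cv2.imwrite('pics/'+nm,cv2.resize(cc['image'][y0:y1,x0:x1],None,fx=5.6,fy=5.6,interpolation=cv2.INTER_CUBIC))
a=cv2.imread('pics/a.png');b=cv2.imread('pics/b.png');w=400
f=lambda i:cv2.resize(i,(800,int(i.shape[0]*800/i.shape[1])))
cv2.imwrite('pics/a.png',f(a))
E
```

```text
mat (0.516313374042511, -0.40676769614219666) (0.09172946214675903, 0.09237819910049438) 87.97282409667969 
 [[ 0.4685 -0.451 ]
 [ 0.5609 -0.4542]
 [ 0.5641 -0.3626]
 [ 0.4718 -0.3593]]
tray (0.5234119892120361, 0.420598566532135) (0.10314425081014633, 0.19659708440303802) 79.65239715576172 
 [[0.4174 0.3875]
 [0.6108 0.3522]
 [0.6294 0.4537]
 [0.436  0.489 ]]
cup (0.4904448091983795, 0.013547070324420929) (0.043480753898620605, 0.04339657723903656) 44.297672271728516 
 [[ 0.4597  0.0139]
 [ 0.49   -0.0172]
 [ 0.5212  0.0132]
 [ 0.4909  0.0443]]
wedge (0.5747988820075989, -0.0005225241184234619) (0.04009858891367912, 0.0693121999502182) 81.12593841552734 
 [[ 0.5375 -0.015 ]
 [ 0.6059 -0.0257]
 [ 0.6121  0.0139]
 [ 0.5437  0.0246]]
panel (0.7113518714904785, -0.010789215564727783) (0.33995094895362854, 0.23603548109531403) 82.41215515136719 
 [[ 0.5719 -0.1637]
 [ 0.8059 -0.1949]
 [ 0.8508  0.1421]
 [ 0.6168  0.1733]]
```

View pics/a.png

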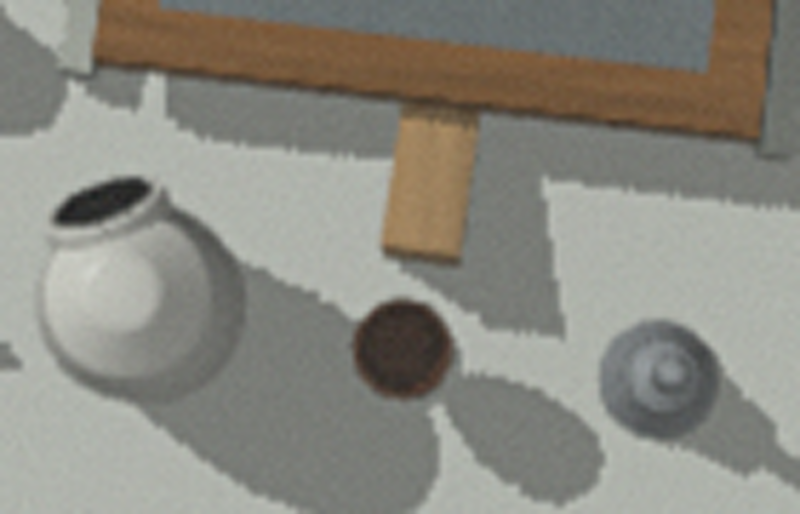

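View pics/b.png

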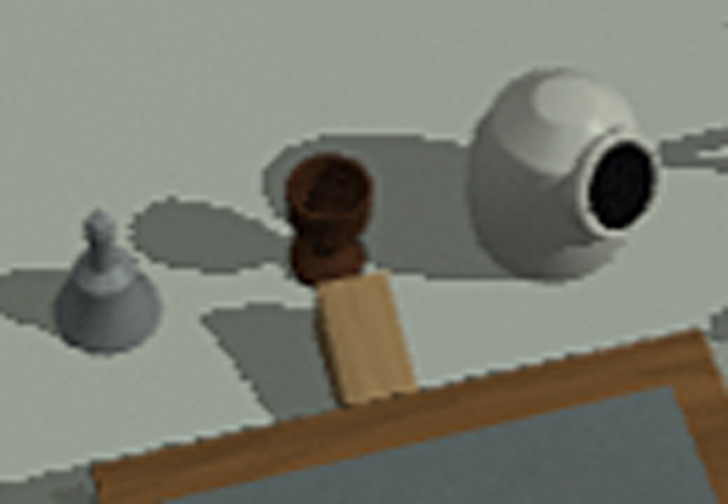

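The crops show clear paths. The cup rim circle is at top (310.5,210.9), the wedge tail's top edge runs about (307,193.7)–(320.5,195.5), and the pig's spout faces away from the wedge.

Run:
```python
from m import *
np.set_printoptions(precision=4,suppress=True)
c=cap('top');s=cap('scene')
A=lambda x,y:(240+(x-2.5)/5.714,150+(y-2.5)/5.714)   # crop a -> px
B=lambda x,y:(270+(x-2.5)/5.6,170+(y-2.5)/5.6)
for n,p,z in(('cup',A(403,348),.066),('bell',A(660,380),.005),('pig',A(142,290),.05),('tailL',A(383,249),.05),('tailR',A(460,258),.05),('frontL',A(403,110),.0275),('frontR',A(478,118),.0275),('panL',A(95,65),.046),('panR',A(762,138),.046)):print(n,onz(c,p,z)[:2])
for n,p,z in(('tailL',B(388,273),.05),('tailR',B(318,285),.05),('cup',B(330,183),.066),('pig',B(545,180),.055),('bell',B(108,320),.012),('frontL',B(415,390),.0275),('frontR',B(345,405),.0275)):print('s',n,onz(s,p,z)[:2])
# silhouettes in scene
for n,lo,hi,b,z in(('mat',(5,60,80),(20,255,255),(175,240,230,290),.005),('tray',(100,80,20),(130,255,255),(405,150,475,218),.016)):
    P=np.array([onz(s,p,z)[:2] for p in blob(s,lo,hi,b)[:,0]],np.float32);q=cv2.minAreaRect(P);print(n,q)
```

```text
cup [0.492  0.0133]
bell [ 0.477  -0.1176]
pig [0.5236 0.1433]
tailL [0.5424 0.0232]
tailR [ 0.5374 -0.0151]
frontL [0.6159 0.013 ]
frontR [ 0.6112 -0.0253]
panL [0.6378 0.1672]
panR [ 0.5961 -0.1675]
s tailL [0.5489 0.0247]
s tailR [ 0.5416 -0.0142]
s cup [0.4898 0.0152]
s pig [0.5265 0.1327]
s bell [ 0.4932 -0.1214]
s frontL [0.6115 0.0132]
s frontR [ 0.6058 -0.0257]
mat ((0.5191591382026672, -0.4074796140193939), (0.09442741423845291, 0.09056796878576279), 67.31940460205078)
tray ((0.5313708782196045, 0.4166705012321472), (0.10901961475610733, 0.20725731551647186), 79.77854919433594)
```

```bash
python3 -c "
from h import *
print(delta([.491,.014,.15]),r.get_state()['tcp_pos'])"
```

```text
[-471.8  538.    90.5] [ 0.20635917 -0.64249023  0.2402186 ]
```

send_rows(
  steps=[
    {"dp":[-31,36,0],"jaw":100},
    {"dp":[-67,76,0],"jaw":90},
    {"dp":[-103,117,0],"jaw":85},
    {"dp":[-139,158,0],"jaw":85},
    {"dp":[-175,200,0],"jaw":85},
  ],
  newtons=15,
)

```text
invalid input
```

send_rows(
  steps=[
    {"dp":[-36,41,0],"jaw":85},
    {"dp":[-72,82,0],"jaw":85},
    {"dp":[-108,123,0],"jaw":85},
    {"dp":[-144,164,0],"jaw":85},
    {"dp":[-180,205,0],"jaw":85},
  ],
)

```text
invalid input
```

send_rows(
  steps=[
    {"dp":[-36,41,10],"roll":-0.05,"jaw":80},
    {"dp":[-70,80,30],"roll":-0.1,"jaw":80},
    {"dp":[-100,115,60],"roll":-0.21,"jaw":80},
    {"dp":[-117,133,90],"roll":-0.21,"jaw":80},
    {"dp":[-117,133,90],"roll":-0.21,"jaw":80},
  ],
)

```text
time_s: 0.92
tcp_pos: [0.2768, -0.4779, 0.1488]
eef_rot: [179.8, -0.0, -150.1]
contact_force: [0.2, -0.0, 0.7]
gripper_width: 0.0701
gripper_force: 0.0
```

```bash
python3 -c "
from h import *
s=r.get_state();print(s['tcp_pos'],s['eef_rot'],s['time_s'],s['gripper_width'],delta([.491,.014,.058]))"
```

```text
[ 0.27679324 -0.47787892  0.14883681] [ 1.79791236e+02 -3.92520781e-02 -1.50053412e+02] 0.925 0.07014701321735906 [-431.2  318.9   91.7]
```

send_rows(
  steps=[
    {"dp":[-35,26,0],"roll":0,"jaw":80},
    {"dp":[-75,56,0],"roll":0,"jaw":80},
    {"dp":[-115,86,0],"roll":0,"jaw":80},
    {"dp":[-157,116,0],"roll":0,"jaw":80},
    {"dp":[-200,148,0],"roll":0,"jaw":80},
  ],
)

```text
time_s: 1.55
tcp_pos: [0.3784, -0.2518, 0.1518]
eef_rot: [-179.9, 0.1, -150.2]
contact_force: [1.2, 0.5, 0.5]
gripper_width: 0.0698
gripper_force: 0.0
```

send_rows(
  steps=[
    {"dp":[-43,32,0],"roll":0,"jaw":80},
    {"dp":[-90,66,0],"roll":0,"jaw":80},
    {"dp":[-135,100,0],"roll":0,"jaw":80},
    {"dp":[-180,134,0],"roll":0,"jaw":80},
    {"dp":[-216,160,0],"roll":0,"jaw":80},
  ],
)

```text
time_s: 2.17
tcp_pos: [0.4865, -0.0042, 0.1518]
eef_rot: [-180.0, 0.1, -150.1]
contact_force: [0.6, -0.4, -0.1]
gripper_width: 0.0702
gripper_force: 0.0
```

```bash
python3 -c "
from h import *
s=r.get_state();print(s['tcp_pos'],s['eef_rot'],s['time_s'],s['gripper_width'],delta([.491,.014,.058]))"
```

```text
[ 0.48651618 -0.00423659  0.15181133] [-1.79955520e+02  1.18507521e-01 -1.50116133e+02] 2.175 0.07017591797703521 [-12.8  13.7  93.8]
```

send_rows(
  steps=[
    {"dp":[-15,11,0],"roll":0,"jaw":80},
    {"dp":[-15,11,10],"roll":0,"jaw":80},
    {"dp":[-15,11,20],"roll":0,"jaw":80},
    {"dp":[-15,11,40],"roll":0,"jaw":80},
    {"dp":[-15,11,40],"roll":0,"jaw":80},
  ],
)

```text
time_s: 2.8
tcp_pos: [0.4906, 0.0093, 0.109]
eef_rot: [180.0, -0.2, -150.3]
contact_force: [-0.1, 0.2, 0.0]
gripper_width: 0.07
gripper_force: 0.0
```

```bash
python3 -c "
from h import *
s=r.get_state();print(s['tcp_pos'],s['eef_rot'],delta([.491,.014,.058]))
cap('scene','s1.png')"
```

```text
[0.4906446  0.009312   0.10903608] [ 179.96316905   -0.20624677 -150.26435523] [-2.8  3.9 51. ]
```

View pics/s1.png

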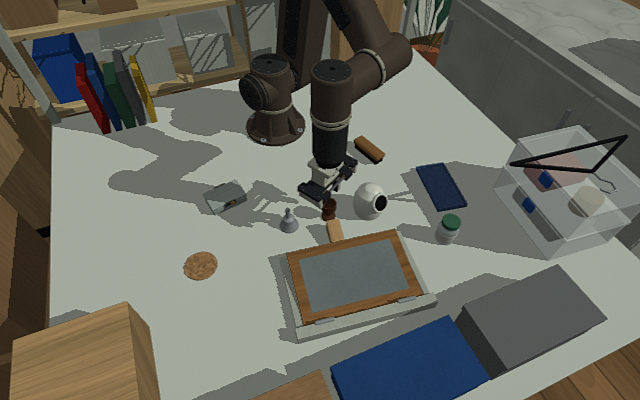

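The gripper is straight over the cup at (328,207), clear of the bell and pig.

send_rows(
  steps=[
    {"dp":[-3,4,12],"roll":0,"jaw":80},
    {"dp":[-3,4,26],"roll":0,"jaw":80},
    {"dp":[-3,4,40],"roll":0,"jaw":80},
    {"dp":[-3,4,51],"roll":0,"jaw":80},
    {"dp":[-3,4,51],"roll":0,"jaw":80},
  ],
)

```text
time_s: 3.48
tcp_pos: [0.4922, 0.0156, 0.0584]
eef_rot: [180.0, -0.1, -150.2]
contact_force: [-0.2, 0.8, 0.0]
gripper_width: 0.0699
gripper_force: 0.0
```

send_rows(
  steps=[
    {"dp":[0,0,0],"roll":0,"jaw":68},
    {"dp":[0,0,0],"roll":0,"jaw":60},
    {"dp":[0,0,0],"roll":0,"jaw":40},
    {"dp":[0,0,0],"roll":0,"jaw":40},
    {"dp":[0,0,0],"roll":0,"jaw":40},
  ],
  newtons=12,
)

```text
time_s: 4.1
tcp_pos: [0.4932, 0.0159, 0.0599]
eef_rot: [-180.0, 0.0, -150.1]
contact_force: [0.2, -0.4, 3.5]
gripper_width: 0.0493
gripper_force: 12.0
```

send_rows(
  steps=[
    {"dp":[0,0,-15],"roll":0,"jaw":40},
    {"dp":[0,0,-40],"roll":0,"jaw":40},
    {"dp":[0,0,-70],"roll":0,"jaw":40},
    {"dp":[0,0,-100],"roll":0,"jaw":40},
    {"dp":[0,0,-120],"roll":0,"jaw":40},
  ],
)

```text
time_s: 4.72
tcp_pos: [0.4929, 0.016, 0.1808]
eef_rot: [180.0, 0.1, -150.2]
contact_force: [-0.1, -0.2, -2.0]
gripper_width: 0.0496
gripper_force: 12.0
```

```bash
python3 -c "
from h import *
s=r.get_state();print(s['tcp_pos'],s['eef_rot'],delta([.518,-.407,.18]),s['gripper_width'])"
```

```text
[0.49290757 0.01597089 0.18082812] [ 1.79997057e+02  6.02519410e-02 -1.50164336e+02] [ 188.7 -379.4    0.6] 0.04957807026914631
```

send_rows(
  steps=[
    {"dp":[10,-20,0],"roll":0,"jaw":40},
    {"dp":[28,-56,0],"roll":0,"jaw":40},
    {"dp":[48,-96,0],"roll":0,"jaw":40},
    {"dp":[69,-138,0],"roll":0,"jaw":40},
    {"dp":[90,-180,0],"roll":0,"jaw":40},
  ],
)

```text
time_s: 5.35
tcp_pos: [0.5041, -0.1863, 0.1794]
eef_rot: [180.0, -0.0, -150.1]
contact_force: [0.3, -0.2, -0.7]
gripper_width: 0.0496
gripper_force: 12.0
```

send_rows(
  steps=[
    {"dp":[21,-42,0],"roll":0,"jaw":40},
    {"dp":[42,-84,0],"roll":0,"jaw":40},
    {"dp":[63,-126,0],"roll":0,"jaw":40},
    {"dp":[82,-165,0],"roll":0,"jaw":40},
    {"dp":[99,-199,0],"roll":0,"jaw":40},
  ],
)

```text
time_s: 5.98
tcp_pos: [0.5171, -0.4084, 0.1789]
eef_rot: [179.9, -0.0, -150.2]
contact_force: [1.2, 0.7, -0.4]
gripper_width: 0.0494
gripper_force: 12.0
```

send_rows(
  steps=[
    {"dp":[0,0,15],"roll":0,"jaw":40},
    {"dp":[0,0,40],"roll":0,"jaw":40},
    {"dp":[0,0,65],"roll":0,"jaw":40},
    {"dp":[0,0,90],"roll":0,"jaw":40},
    {"dp":[0,0,90],"roll":0,"jaw":40},
  ],
)

```text
time_s: 6.6
tcp_pos: [0.5158, -0.4053, 0.0869]
eef_rot: [179.7, -0.2, -150.2]
contact_force: [-1.2, 0.4, -0.2]
gripper_width: 0.0497
gripper_force: 12.0
```

```bash
python3 -c "
from h import *
s=r.get_state();print(s['tcp_pos'],s['eef_rot'],delta([.518,-.407,.0645]),s['gripper_width'])
c=cap('scene');cv2.imwrite('pics/s2.png',cv2.resize(c['image'][180:320,120:320],(800,560)))"
```

```text
[ 0.51577668 -0.40527536  0.08690389] [ 1.79738005e+02 -1.59466654e-01 -1.50158532e+02] [-1.1 -2.7 22.4] 0.04973387233284369
```

View pics/s2.png

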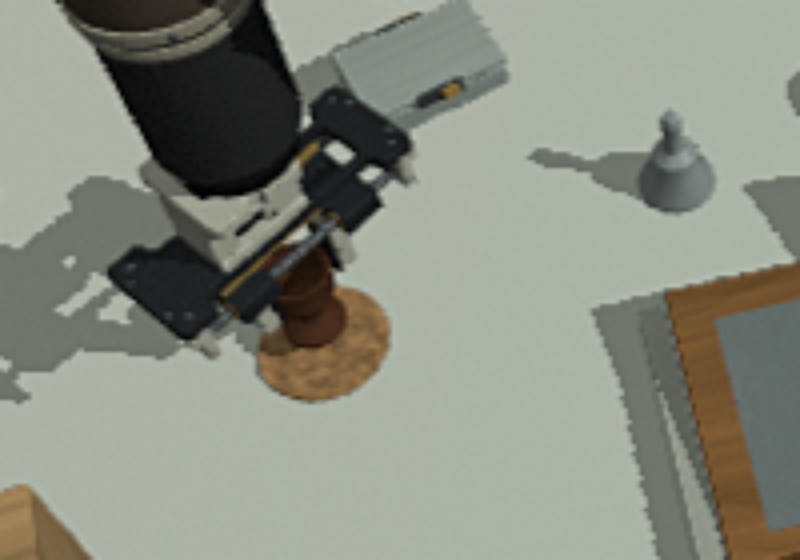

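The cup hangs upright just above the mat (crop foot (315,330), mat (322,345)).

send_rows(
  steps=[
    {"dp":[0,0,8],"roll":0,"jaw":40},
    {"dp":[0,0,15],"roll":0,"jaw":40},
    {"dp":[0,0,19],"roll":0,"jaw":40},
    {"dp":[0,0,22],"roll":0,"jaw":40},
    {"dp":[0,0,22],"roll":0,"jaw":40},
  ],
)

```text
time_s: 7.28
tcp_pos: [0.5174, -0.4069, 0.0674]
eef_rot: [180.0, -0.0, -150.2]
contact_force: [0.3, 1.1, -0.8]
gripper_width: 0.0498
gripper_force: 12.0
```

send_rows(
  steps=[
    {"dp":[0,0,2],"roll":0,"jaw":40},
    {"dp":[0,0,3],"roll":0,"jaw":40},
    {"dp":[0,0,3],"roll":0,"jaw":40},
  ],
)

```text
time_s: 7.65
tcp_pos: [0.5177, -0.407, 0.065]
eef_rot: [-180.0, 0.0, -150.2]
contact_force: [-0.1, -0.8, 2.0]
gripper_width: 0.0493
gripper_force: 12.0
```

send_rows(
  steps=[
    {"dp":[0,0,0],"roll":0,"jaw":60},
    {"dp":[0,0,0],"roll":0,"jaw":70},
    {"dp":[0,0,0],"roll":0,"jaw":80},
    {"dp":[0,0,0],"roll":0,"jaw":80},
  ],
)

```text
time_s: 8.15
tcp_pos: [0.5175, -0.4069, 0.0645]
eef_rot: [180.0, -0.0, -150.2]
contact_force: [0.2, -0.6, -0.2]
gripper_width: 0.0693
gripper_force: 0.0
```

send_rows(
  steps=[
    {"dp":[0,0,-15],"roll":0,"jaw":80},
    {"dp":[0,0,-40],"roll":0,"jaw":80},
    {"dp":[0,0,-70],"roll":0,"jaw":80},
    {"dp":[0,0,-105],"roll":0,"jaw":80},
    {"dp":[0,0,-125],"roll":0,"jaw":80},
  ],
)

```text
time_s: 8.78
tcp_pos: [0.5182, -0.4074, 0.1931]
eef_rot: [-179.8, 0.1, -150.1]
contact_force: [0.0, -0.6, -0.1]
gripper_width: 0.0699
gripper_force: 0.0
```

```bash
python3 -c "
from h import *
s=r.get_state();d=np.array([.99,-.136]);g=np.array([.541,.0045])+.020*d
print(g,s['tcp_pos'],s['eef_rot'],delta([*g,.19]),s['time_s'])
c=cap('scene');cv2.imwrite('pics/s3.png',cv2.resize(c['image'][180:320,120:320],(800,560)))"
```

```text
[0.5608  0.00178] [ 0.5182222  -0.40739053  0.19311765] [-1.79818775e+02  1.03827238e-01 -1.50141278e+02] [-240.6  333.7    2.5] 8.775
```

View pics/s3.png

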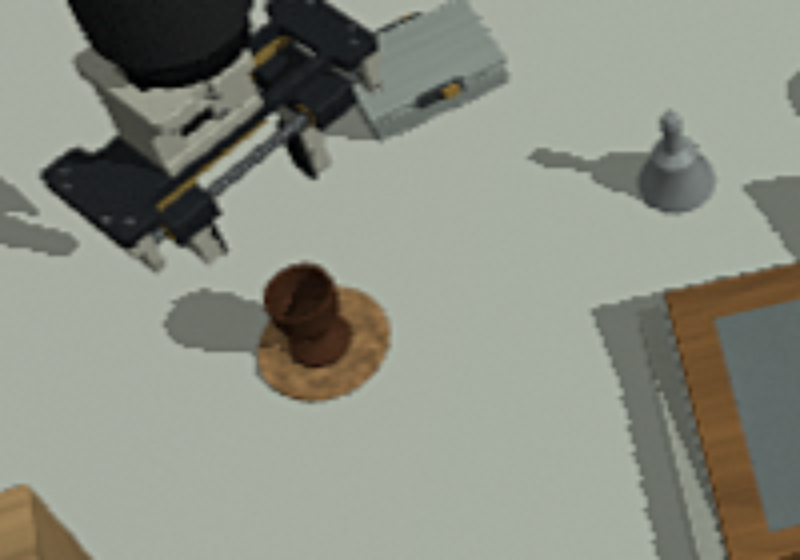

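The cup stands upright on the mat (foot at crop (318,345)). Next is the wedge.

send_rows(
  steps=[
    {"dp":[-15,22,0],"roll":0.08,"jaw":80},
    {"dp":[-41,57,0],"roll":0.18,"jaw":80},
    {"dp":[-68,95,0],"roll":0.3,"jaw":80},
    {"dp":[-96,133,0],"roll":0.42,"jaw":80},
    {"dp":[-124,172,0],"roll":0.5,"jaw":80},
  ],
)

```text
time_s: 9.45
tcp_pos: [0.5396, -0.1946, 0.1905]
eef_rot: [-180.0, 0.1, -179.0]
contact_force: [-0.0, -0.0, 0.1]
gripper_width: 0.0701
gripper_force: 0.0
```

```bash
python3 -c "
from h import *
s=r.get_state();g=[.561,.002]
print(s['tcp_pos'],s['eef_rot'],s['joints'],delta([*g,.19]),s['time_s'])"
```

```text
[ 0.53963349 -0.19464026  0.19052463] [-1.79989317e+02  6.89015481e-02 -1.78995556e+02] [-2.95142530e-01  1.32220991e+01 -1.65095745e+01  1.05069525e-02
 -6.01992007e+01 -8.87056358e+01] [-24.8 196.2   0.5] 9.45
```

send_rows(
  steps=[
    {"dp":[-5,40,0],"roll":0.04,"jaw":80},
    {"dp":[-11,85,0],"roll":0.08,"jaw":80},
    {"dp":[-16,130,0],"roll":0.12,"jaw":80},
    {"dp":[-21,168,0],"roll":0.16,"jaw":80},
    {"dp":[-24,192,0],"roll":0.16,"jaw":80},
  ],
)

```text
time_s: 10.07
tcp_pos: [0.5597, -0.0018, 0.1905]
eef_rot: [180.0, 0.1, 172.1]
contact_force: [-0.8, -0.4, -0.7]
gripper_width: 0.0698
gripper_force: 0.0
```

send_rows(
  steps=[
    {"dp":[0,0,15],"roll":0,"jaw":80},
    {"dp":[0,0,40],"roll":0,"jaw":80},
    {"dp":[0,0,65],"roll":0,"jaw":80},
    {"dp":[0,0,80],"roll":0,"jaw":80},
    {"dp":[0,0,80],"roll":0,"jaw":80},
  ],
)

```text
time_s: 10.7
tcp_pos: [0.5587, -0.0043, 0.1086]
eef_rot: [-179.9, -0.1, 172.0]
contact_force: [0.1, 0.3, -0.5]
gripper_width: 0.0702
gripper_force: 0.0
```

```bash
python3 -c "
from h import *
s=r.get_state();g=[.561,.002]
print(s['tcp_pos'],s['eef_rot'],delta([*g,.042]),s['time_s'])
c=cap('scene');cv2.imwrite('pics/s4.png',cv2.resize(c['image'][130:270,260:460],(800,560)))"
```

```text
[ 0.55874389 -0.0042693   0.10856315] [-1.79939180e+02 -1.20593658e-01  1.71990382e+02] [-1.5  6.6 66.6] 10.7
```

View pics/s4.png

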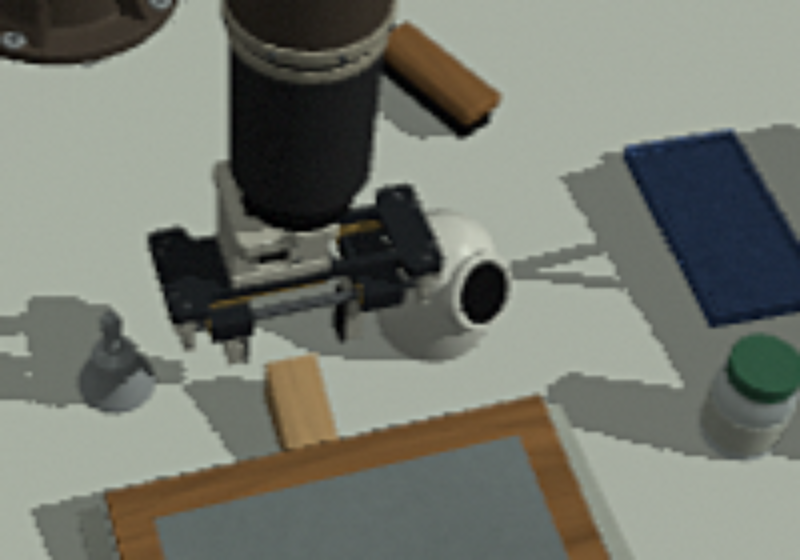

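The open gripper straddles the wedge tail (crop (295,370)). Its left body end is near the pig, so I'll lower carefully.

send_rows(
  steps=[
    {"dp":[-2,6,10],"roll":0,"jaw":80},
    {"dp":[-2,6,20],"roll":0,"jaw":80},
    {"dp":[-2,6,30],"roll":0,"jaw":78},
    {"dp":[-2,6,40],"roll":0,"jaw":78},
    {"dp":[-2,6,45],"roll":0,"jaw":78},
  ],
)

```text
time_s: 11.38
tcp_pos: [0.5619, 0.002, 0.0636]
eef_rot: [-180.0, -0.1, 172.0]
contact_force: [-0.0, -0.8, -0.5]
gripper_width: 0.0682
gripper_force: 0.0
```

send_rows(
  steps=[
    {"dp":[0,0,6],"roll":0,"jaw":78},
    {"dp":[0,0,12],"roll":0,"jaw":78},
    {"dp":[0,0,18],"roll":0,"jaw":78},
    {"dp":[0,0,22],"roll":0,"jaw":78},
    {"dp":[0,0,22],"roll":0,"jaw":78},
  ],
)

```text
time_s: 12.0
tcp_pos: [0.5621, 0.002, 0.0422]
eef_rot: [-180.0, -0.0, 172.0]
contact_force: [0.2, 0.5, -0.5]
gripper_width: 0.0683
gripper_force: 0.0
```

Run:
```python
from m import *
s=r.get_state();print(s['tcp_pos'],s['eef_rot'],s['contact_force'],delta([.561,.002,.043]))
c=cap('scene');k=blob(c,(0,0,190),(180,40,255),(355,170,400,225));print('pig box',cv2.boundingRect(k))
```

```text
[0.56210394 0.00204402 0.04223111] [-1.79985570e+02 -3.17999273e-02  1.72019296e+02] [ 0.24756868  0.48153421 -0.47995395] [ 1.1 -0.2 -0.8]
pig box (374, 186, 12, 11)
```

send_rows(
  steps=[
    {"dp":[0,0,0],"roll":0,"jaw":60},
    {"dp":[0,0,0],"roll":0,"jaw":50},
    {"dp":[0,0,0],"roll":0,"jaw":35},
    {"dp":[0,0,0],"roll":0,"jaw":35},
  ],
  newtons=10,
)

```text
time_s: 12.55
tcp_pos: [0.5622, 0.0019, 0.0427]
eef_rot: [-180.0, -0.0, 172.0]
contact_force: [0.3, -0.4, 0.8]
gripper_width: 0.0399
gripper_force: 10.1
```

send_rows(
  steps=[
    {"dp":[0,0,0],"roll":0,"jaw":30},
    {"dp":[0,0,0],"roll":0,"jaw":30},
  ],
  newtons=45,
)

```text
time_s: 12.8
tcp_pos: [0.5622, 0.0019, 0.0427]
eef_rot: [-180.0, -0.0, 172.0]
contact_force: [-1.7, -1.3, 2.4]
gripper_width: 0.0397
gripper_force: 45.0
```

send_rows(
  steps=[
    {"dp":[4,0,0],"roll":0,"jaw":30},
    {"dp":[10,0,0],"roll":0,"jaw":30},
    {"dp":[16,0,0],"roll":0,"jaw":30},
    {"dp":[20,0,0],"roll":0,"jaw":30},
    {"dp":[20,0,0],"roll":0,"jaw":30},
  ],
)

```text
time_s: 13.42
tcp_pos: [0.542, 0.0052, 0.0427]
eef_rot: [180.0, -0.0, 172.0]
contact_force: [0.4, 1.8, 1.2]
gripper_width: 0.0395
gripper_force: 44.9
```

send_rows(
  steps=[
    {"dp":[0,0,0],"roll":0,"jaw":30},
    {"dp":[0,0,0],"roll":0,"jaw":30},
    {"dp":[0,0,0],"roll":0,"jaw":30},
    {"dp":[0,0,0],"roll":0,"jaw":30},
  ],
)

```text
time_s: 13.92
tcp_pos: [0.542, 0.0052, 0.0427]
eef_rot: [180.0, -0.0, 172.0]
contact_force: [-2.2, 6.2, 6.0]
gripper_width: 0.0398
gripper_force: 44.9
```

Run:
```python
from m import *
s=r.get_state();print(s['tcp_pos'],s['gripper_width'],s['contact_force'])
c=cap('scene','s5f.png');cv2.imwrite('pics/s5.png',cv2.resize(c['image'][150:290,260:460],(800,560)))
```

```text
[0.54204125 0.00515094 0.04268806] 0.03983593167709863 [-2.21321385  6.19086524  5.98349895]
```

View pics/s5.png

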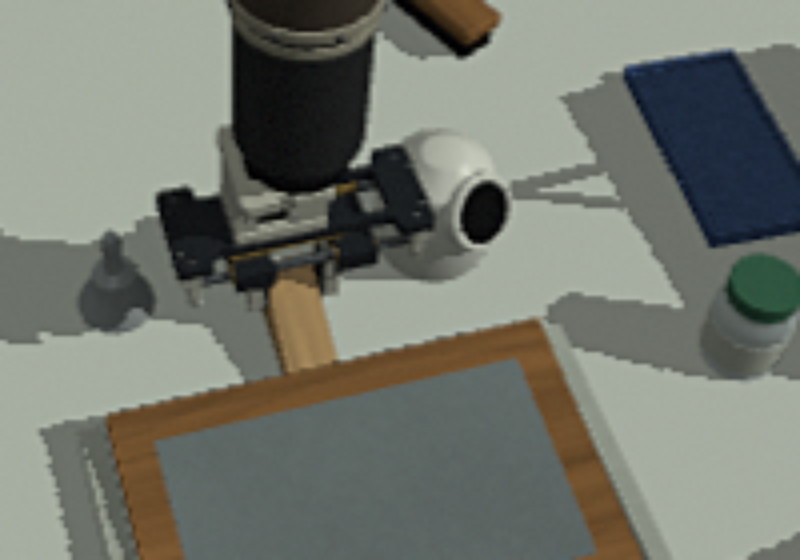

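The wedge came back 20 mm in the grip. The panel is lower, and the pig (rim crop (483,212)) and bell haven't moved.

send_rows(
  steps=[
    {"dp":[4,0,0],"roll":0,"jaw":30},
    {"dp":[10,0,0],"roll":0,"jaw":30},
    {"dp":[16,0,0],"roll":0,"jaw":30},
    {"dp":[20,0,0],"roll":0,"jaw":30},
    {"dp":[20,0,0],"roll":0,"jaw":30},
  ],
)

```text
time_s: 14.6
tcp_pos: [0.5227, 0.0075, 0.0427]
eef_rot: [-180.0, 0.0, 172.0]
contact_force: [3.3, 0.2, 1.2]
gripper_width: 0.0396
gripper_force: 44.9
```

send_rows(
  steps=[
    {"dp":[0,0,0],"roll":0,"jaw":30},
    {"dp":[0,0,0],"roll":0,"jaw":30},
    {"dp":[0,0,0],"roll":0,"jaw":30},
    {"dp":[0,0,0],"roll":0,"jaw":30},
  ],
)

```text
time_s: 15.1
tcp_pos: [0.5227, 0.0075, 0.0427]
eef_rot: [-180.0, 0.0, 172.0]
contact_force: [2.1, -1.4, 2.5]
gripper_width: 0.0399
gripper_force: 44.9
```

Run:
```python
from m import *
s=r.get_state();print(s['tcp_pos'],s['gripper_width'],s['contact_force'],s['moment'])
a=cv2.imread('pics/s5f.png');b=cap('scene')['image']
for n,(x0,y0,x1,y1) in dict(pig=(362,188,390,222),bell=(278,208,300,233)).items():print(n,np.abs(a[y0:y1,x0:x1].astype(int)-b[y0:y1,x0:x1]).mean())
cv2.imwrite('pics/s6f.png',b)
```

```text
[0.52273979 0.00754273 0.04266191] 0.03986624055420501 [ 2.09231599 -1.38755054  2.49148298] [-0.39992951 -0.90842902  0.05749588]
pig 4.90406162464986
bell 12.287878787878787
```

send_rows(
  steps=[
    {"dp":[4,0,0],"roll":0,"jaw":30},
    {"dp":[10,0,0],"roll":0,"jaw":30},
    {"dp":[16,0,0],"roll":0,"jaw":30},
    {"dp":[20,0,0],"roll":0,"jaw":30},
    {"dp":[20,0,0],"roll":0,"jaw":30},
  ],
)

```text
time_s: 15.78
tcp_pos: [0.5031, 0.0107, 0.0427]
eef_rot: [180.0, 0.0, 172.0]
contact_force: [3.6, 1.7, 2.2]
gripper_width: 0.0397
gripper_force: 44.9
```

send_rows(
  steps=[
    {"dp":[0,0,0],"roll":0,"jaw":30},
    {"dp":[0,0,0],"roll":0,"jaw":30},
    {"dp":[0,0,0],"roll":0,"jaw":30},
    {"dp":[0,0,0],"roll":0,"jaw":30},
  ],
)

```text
time_s: 16.27
tcp_pos: [0.5031, 0.0107, 0.0427]
eef_rot: [180.0, 0.0, 172.0]
contact_force: [2.0, 4.4, 3.5]
gripper_width: 0.0396
gripper_force: 44.9
```

Run:
```python
from m import *
np.set_printoptions(precision=4,suppress=True)
s=r.get_state();print(s['tcp_pos'],s['gripper_width'],s['contact_force'])
c=cap('scene');b=c['image'];cv2.imwrite('pics/s7.png',cv2.resize(b[150:290,260:460],(800,560)))
```

```text
[0.5031 0.0107 0.0427] 0.039603264327532105 [2.0449 4.4385 3.5281]
```

View pics/s7.png

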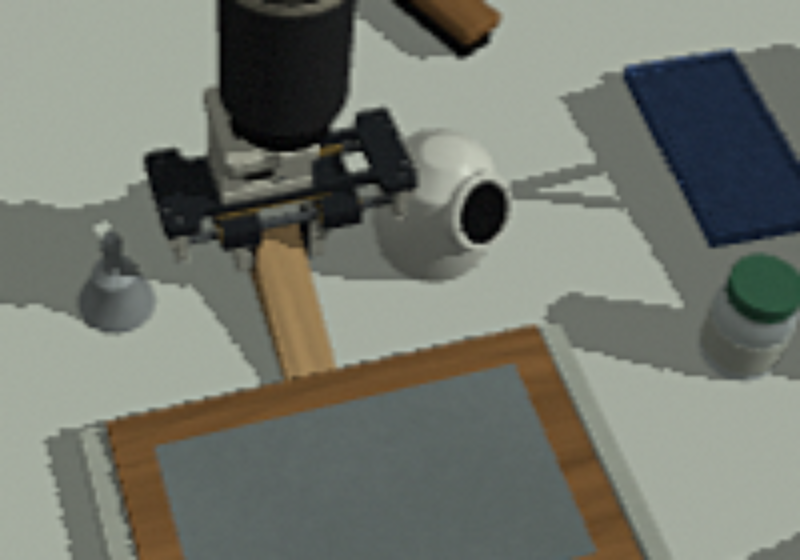

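It has moved 60 mm so far, the panel is nearly shut, and the bell (118,300) and pig (483,212) are undisturbed.

send_rows(
  steps=[
    {"dp":[4,0,0],"roll":0,"jaw":30},
    {"dp":[10,0,0],"roll":0,"jaw":30},
    {"dp":[16,0,0],"roll":0,"jaw":30},
    {"dp":[20,0,0],"roll":0,"jaw":30},
    {"dp":[20,0,0],"roll":0,"jaw":30},
  ],
)

```text
time_s: 16.95
tcp_pos: [0.4824, 0.0129, 0.0426]
eef_rot: [-180.0, -0.0, 172.0]
contact_force: [1.1, 1.4, 6.4]
gripper_width: 0.0398
gripper_force: 44.9
```

send_rows(
  steps=[
    {"dp":[0,0,0],"roll":0,"jaw":30},
    {"dp":[0,0,0],"roll":0,"jaw":30},
    {"dp":[0,0,0],"roll":0,"jaw":30},
    {"dp":[0,0,0],"roll":0,"jaw":30},
  ],
)

```text
time_s: 17.45
tcp_pos: [0.4824, 0.0129, 0.0426]
eef_rot: [-180.0, -0.1, 172.0]
contact_force: [0.9, 1.2, 7.5]
gripper_width: 0.0397
gripper_force: 44.9
```

send_rows(
  steps=[
    {"dp":[4,0,0],"roll":0,"jaw":30},
    {"dp":[10,0,0],"roll":0,"jaw":30},
    {"dp":[16,0,0],"roll":0,"jaw":30},
    {"dp":[20,0,0],"roll":0,"jaw":30},
    {"dp":[20,0,0],"roll":0,"jaw":30},
  ],
)

```text
time_s: 18.08
tcp_pos: [0.4625, 0.016, 0.0426]
eef_rot: [-180.0, -0.0, 172.0]
contact_force: [0.6, 1.6, 7.4]
gripper_width: 0.0395
gripper_force: 44.9
```

send_rows(
  steps=[
    {"dp":[0,0,0],"roll":0,"jaw":30},
    {"dp":[0,0,0],"roll":0,"jaw":30},
    {"dp":[0,0,0],"roll":0,"jaw":30},
    {"dp":[0,0,0],"roll":0,"jaw":30},
  ],
  newtons=58,
)

```text
time_s: 18.58
tcp_pos: [0.4625, 0.016, 0.0426]
eef_rot: [-180.0, -0.1, 172.0]
contact_force: [0.3, 1.4, 9.7]
gripper_width: 0.0397
gripper_force: 57.9
```

Run:
```python
from m import *
np.set_printoptions(precision=4,suppress=True)
s=r.get_state();print(s['tcp_pos'],s['gripper_width'],s['contact_force'])
c=cap('scene');b=c['image'];cv2.imwrite('pics/s8.png',cv2.resize(b[150:290,260:460],(800,560)))
```

```text
[0.4625 0.016  0.0426] 0.03966749583413818 [0.3357 1.3708 9.6876]
```

View pics/s8.png

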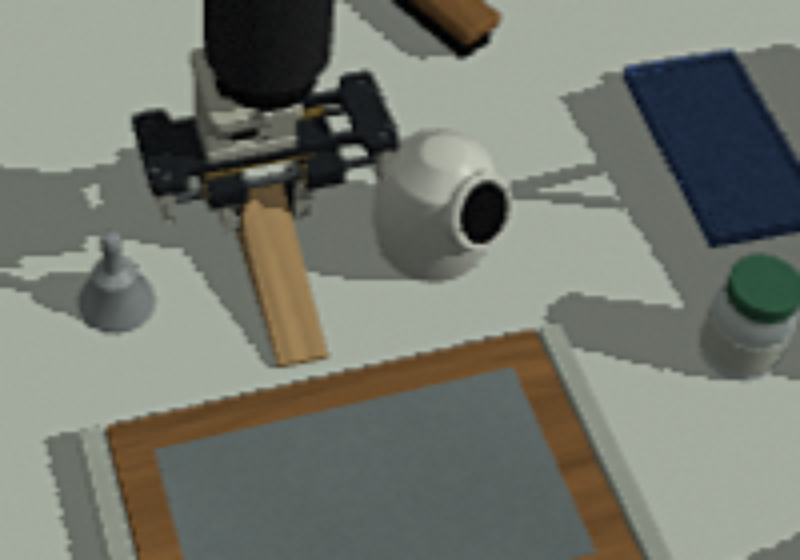

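The wedge is fully out and the panel lies shut, with its front edge clear of the tip at crop (302,360). Bell and pig haven't moved. I've now viewed 11 pictures, one over the limit, so from here I'll work from numbers only.

Run:
```python
from m import *
np.set_printoptions(precision=4,suppress=True)
c=cap('scene');tip=onz(c,(260+302/4,150+361/4),.004);print('tip',tip)
t=cap('top');k=blob(t,(8,50,100),(25,200,255),(290,165,335,240))
P=np.array([onz(t,p,.02)[:2] for p in k[:,0]],np.float32);print(cv2.minAreaRect(P),P[:,0].max())
```

```text
tip [ 0.5916 -0.004   0.004 ]
((0.6194821000099182, 0.007585242390632629), (0.12946681678295135, 0.01780683919787407), 89.19888305664062) 0.6292895
```

send_rows(
  steps=[
    {"dp":[0,0,-8],"roll":0,"jaw":30},
    {"dp":[0,0,-25],"roll":0,"jaw":30},
    {"dp":[0,0,-50],"roll":0,"jaw":30},
    {"dp":[0,0,-80],"roll":0,"jaw":30},
    {"dp":[0,0,-110],"roll":0,"jaw":30},
  ],
)

```text
time_s: 19.35
tcp_pos: [0.4613, 0.0153, 0.1527]
eef_rot: [-179.9, -0.2, 172.0]
contact_force: [-0.1, 0.2, -0.7]
gripper_width: 0.0395
gripper_force: 57.9
```

send_rows(
  steps=[
    {"dp":[0,0,-25],"roll":0,"jaw":30},
    {"dp":[0,0,-35],"roll":0,"jaw":30},
    {"dp":[0,0,-35],"roll":0,"jaw":30},
  ],
)

```text
time_s: 19.73
tcp_pos: [0.4626, 0.0159, 0.1872]
eef_rot: [180.0, -0.0, 172.0]
contact_force: [-0.7, 0.2, -1.8]
gripper_width: 0.0396
gripper_force: 57.9
```

Run:
```python
from m import *
np.set_printoptions(precision=4,suppress=True)
s=r.get_state();print(s['tcp_pos'],s['eef_rot'],s['gripper_width'],s['contact_force'],delta([.473,.4286,.188]))
c=cap('scene');p=s['tcp_pos'];d=np.array([.99,-.139,0]);q=p+.1285*d
for n in('scene','top'):
    c=cap(n);q[2]=p[2]-.0427+.003
    e=proj(c,q)[0];x,y=e.astype(int);print(n,'tip expected',e)
    k=blob(c,(8,50,100),(25,200,255),(max(x-60,0),max(y-60,0),x+60,y+60));K=k[:,0];print('extreme',K[K[:,1].argmax()],K[K[:,1].argmin()],cv2.contourArea(k))
```

```text
[0.4626 0.0159 0.1872] [179.9959  -0.0476 172.0057] 0.03958845046868058 [-0.6574  0.1619 -1.8093] [ 47.1 410.2  -0.7]
scene tip expected [337.7765 211.2989]
extreme [291 270] [383 234] 541.5
top tip expected [314.6384 171.1035]
extreme [370 176] [264 111] 1834.5
```

send_rows(
  steps=[
    {"dp":[2,18,0],"roll":0,"jaw":30},
    {"dp":[6,52,0],"roll":0.01,"jaw":30},
    {"dp":[11,94,0],"roll":0.02,"jaw":30},
    {"dp":[16,137,0],"roll":0.03,"jaw":30},
    {"dp":[21,180,0],"roll":0.04,"jaw":30},
  ],
)

```text
time_s: 20.5
tcp_pos: [0.4669, 0.1992, 0.1869]
eef_rot: [-180.0, -0.0, 169.7]
contact_force: [-0.6, 0.2, -1.4]
gripper_width: 0.0394
gripper_force: 57.9
```

send_rows(
  steps=[
    {"dp":[5,45,0],"roll":0,"jaw":30},
    {"dp":[10,90,0],"roll":0,"jaw":30},
    {"dp":[14,132,0],"roll":0,"jaw":30},
    {"dp":[18,170,0],"roll":0,"jaw":30},
    {"dp":[20,200,0],"roll":0,"jaw":30},
  ],
)

```text
time_s: 21.12
tcp_pos: [0.4826, 0.3998, 0.1863]
eef_rot: [-179.9, -0.0, 169.8]
contact_force: [0.7, -0.1, 0.1]
gripper_width: 0.0395
gripper_force: 57.9
```

send_rows(
  steps=[
    {"dp":[0,25,10],"roll":0,"jaw":30},
    {"dp":[0,30,20],"roll":0,"jaw":30},
    {"dp":[0,30,20],"roll":0,"jaw":30},
  ],
)

```text
time_s: 21.5
tcp_pos: [0.4877, 0.4267, 0.1655]
eef_rot: [-179.8, -0.1, 169.7]
contact_force: [0.5, 0.2, -1.4]
gripper_width: 0.0391
gripper_force: 57.9
```

Run:
```python
from m import *
np.set_printoptions(precision=4,suppress=True)
s=r.get_state();print(s['time_s'],s['tcp_pos'],s['eef_rot'],s['gripper_width'],s['contact_force'],delta([.472,.429,.085]))
y=np.radians(s['eef_rot'][2]-180);p=s['tcp_pos'];d=np.array([np.cos(y),np.sin(y),0]);l=np.array([-d[1],d[0],0])
for n in('scene','top'):
    c=cap(n)
    for dr in(0,.02):
        print(n,[proj(c,[*(p+.130*d+sd*.02*l)[:2],p[2]-.0427-dr])[0] for sd in(1,-1)])
    x,yy=proj(c,p+.08*d-[0,0,.03])[0].astype(int)
    k=blob(c,(8,60,110),(25,200,255),(x-45,yy-45,x+45,yy+45));K=k[:,0];print(cv2.contourArea(k),'bottom',K[K[:,1].argmax()],'top',K[K[:,1].argmin()],'R',K[K[:,0].argmax()],'L',K[K[:,0].argmin()])
```

```text
21.5 [0.4877 0.4267 0.1655] [-179.8171   -0.0953  169.7497] 0.039140840825560755 [ 0.4987  0.2456 -1.3526] [15.7 -0.3 80.5]
scene [array([466.4723, 181.3966]), array([454.4962, 183.4458])]
scene [array([464.5624, 185.6807]), array([452.731 , 187.7237])]
341.5 bottom [453 177] top [444 144] R [464 174] L [443 147]
top [array([155.4284, 163.8548]), array([170.1231, 166.2906])]
top [array([158.6397, 165.1562]), array([173.0511, 167.5455])]
393.0 bottom [156 198] top [153 170] R [167 174] L [144 194]
```

Run:
```python
from m import *
np.set_printoptions(precision=4,suppress=True)
s=r.get_state();p=s['tcp_pos'];y=np.radians(s['eef_rot'][2]-180);d=np.array([np.cos(y),np.sin(y),0])
for n in('scene','top'):
    c=cap(n);h=cv2.cvtColor(c['image'],cv2.COLOR_BGR2HSV)
    print(n)
    for a in range(20,160,8):
        q=p+a/1000*d;q[2]=p[2]-.0427+max(.05-.293*(a+21)/1000,.003);u=np.round(proj(c,q)[0]).astype(int);print(a,u,h[u[1],u[0]],end=' | ')
    x,yy=proj(c,p+.08*d-[0,0,.03])[0].astype(int)
    k=blob(c,(8,60,80),(25,220,255),(x-45,yy-45,x+45,yy+45));print('\n',cv2.contourArea(k),cv2.boxPoints(cv2.minAreaRect(k)).round(1).tolist())
```

```text
scene
20 [449 149] [ 18 116 138] | 28 [450 151] [ 18 117 137] | 36 [451 154] [ 19 114 136] | 44 [452 156] [ 18 115 138] | 52 [453 158] [ 18 113 136] | 60 [453 160] [ 18 118 140] | 68 [454 163] [ 18 115 144] | 76 [455 165] [ 18 117 142] | 84 [456 167] [ 18 113 140] | 92 [457 170] [ 18 113 142] | 100 [458 172] [ 18 113 145] | 108 [459 174] [ 18 112 143] | 116 [460 177] [ 17 117  83] | 124 [461 179] [ 18 121  84] | 132 [462 182] [28 40 76] | 140 [462 184] [ 47  17 105] | 148 [464 186] [ 47  17 104] | 156 [465 188] [ 43  17 103] | 
 447.5 [[440.5, 142.5], [452.5, 138.5], [466.6000061035156, 180.8000030517578], [454.6000061035156, 184.8000030517578]]
top
20 [148 204] [30 12 88] | 28 [149 201] [83 20 51] | 36 [150 198] [113  43  47] | 44 [151 195] [ 17 106 164] | 52 [152 192] [ 17 103 163] | 60 [153 189] [ 17 105 156] | 68 [154 186] [ 17 104 164] | 76 [155 184] [ 17 106 166] | 84 [156 181] [ 16 101 164] | 92 [157 178] [ 16 102 165] | 100 [158 175] [ 16 107 167] | 108 [159 172] [ 17 101 170] | 116 [160 169] [ 18 101 106] | 124 [161 166] [ 18 100 122] | 132 [162 164] [ 30  10 122] | 140 [163 161] [ 56  16 125] | 148 [163 158] [ 47  15 123] | 156 [164 155] [ 50  12 126] | 
 533.5 [[142.8000030517578, 197.89999389648438], [151.60000610351562, 162.60000610351562], [170.60000610351562, 167.39999389648438], [161.8000030517578, 202.6999969482422]]
```

The tip was only shaded. It sits at 130 mm with no droop. Lowering into the tray.

send_rows(
  steps=[
    {"dp":[8,0,20],"roll":0,"jaw":30},
    {"dp":[16,0,50],"roll":0,"jaw":30},
    {"dp":[16,0,80],"roll":0,"jaw":30},
    {"dp":[16,0,100],"roll":0,"jaw":30},
    {"dp":[16,0,100],"roll":0,"jaw":30},
  ],
)

```text
time_s: 22.32
tcp_pos: [0.4726, 0.4287, 0.0667]
eef_rot: [-179.9, -0.1, 169.7]
contact_force: [0.3, -0.5, -0.2]
gripper_width: 0.0395
gripper_force: 57.9
```

send_rows(
  steps=[
    {"dp":[0,0,5],"roll":0,"jaw":30},
    {"dp":[0,0,10],"roll":0,"jaw":30},
    {"dp":[0,0,15],"roll":0,"jaw":30},
    {"dp":[0,0,17],"roll":0,"jaw":30},
    {"dp":[0,0,17],"roll":0,"jaw":30},
  ],
)

```text
time_s: 22.95
tcp_pos: [0.473, 0.4298, 0.0504]
eef_rot: [-180.0, -0.0, 169.7]
contact_force: [-1.1, -0.3, -1.1]
gripper_width: 0.0395
gripper_force: 57.9
```

send_rows(
  steps=[
    {"dp":[0,0,1],"roll":0,"jaw":30},
    {"dp":[0,0,2],"roll":0,"jaw":30},
    {"dp":[0,0,3],"roll":0,"jaw":30},
    {"dp":[0,0,3.5],"roll":0,"jaw":30},
    {"dp":[0,0,3.5],"roll":0,"jaw":30},
  ],
)

```text
time_s: 23.58
tcp_pos: [0.473, 0.4299, 0.047]
eef_rot: [-180.0, -0.0, 169.7]
contact_force: [-0.3, 0.5, -1.3]
gripper_width: 0.0393
gripper_force: 57.9
```

Run:
```python
from m import *
np.set_printoptions(precision=4,suppress=True)
s=r.get_state();p=s['tcp_pos'];print(p,s['contact_force'],s['gripper_width'])
for n,z in(('top',.02),('scene',.02)):
    c=cap(n);x,yy=proj(c,[p[0]+.06,p[1]-.01,z])[0].astype(int)
    k=blob(c,(8,60,60),(25,220,255),(x-35,yy-35,x+35,yy+35))
    P=np.array([onz(c,q,z)[:2] for q in k[:,0]],np.float32);print(n,cv2.minAreaRect(P),'xmax',P[:,0].max())
    k=blob(c,(100,80,20),(130,255,255),(140,160,205,245) if n=='top' else (405,150,475,218))
    P=np.array([onz(c,q,.016)[:2] for q in k[:,0]],np.float32);print('tray',cv2.minAreaRect(P))
```

```text
[0.473  0.4299 0.047 ] [-0.2719  0.5066 -1.3278] 0.039308402006406284
top ((0.5484777092933655, 0.4111189544200897), (0.04943046718835831, 0.09974192827939987), 72.34777069091797) xmax 0.5985337
tray ((0.5660725235939026, 0.4125736355781555), (0.10360784083604813, 0.10984554886817932), 79.65241241455078)
scene ((0.520713746547699, 0.4175897538661957), (0.059432584792375565, 0.1829712986946106), 70.71430206298828) xmax 0.6092338
tray ((0.5318909287452698, 0.4173750877380371), (0.10966097563505173, 0.2067478746175766), 78.96710205078125)
```

send_rows(
  steps=[
    {"dp":[0,0,0.7],"roll":0,"jaw":30},
    {"dp":[0,0,1.2],"roll":0,"jaw":30},
    {"dp":[0,0,1.2],"roll":0,"jaw":30},
  ],
)

```text
time_s: 24.05
tcp_pos: [0.4731, 0.43, 0.0467]
eef_rot: [180.0, 0.0, 169.8]
contact_force: [-2.2, -1.9, 6.6]
gripper_width: 0.0398
gripper_force: 57.9
```

send_rows(
  steps=[
    {"dp":[0,0,0],"roll":0,"jaw":47},
    {"dp":[0,0,0],"roll":0,"jaw":55},
    {"dp":[0,0,0],"roll":0,"jaw":65},
    {"dp":[0,0,0],"roll":0,"jaw":75},
    {"dp":[0,0,0],"roll":0,"jaw":75},
  ],
)

```text
time_s: 24.68
tcp_pos: [0.473, 0.4299, 0.0458]
eef_rot: [-180.0, -0.0, 169.7]
contact_force: [-0.1, 0.2, -1.1]
gripper_width: 0.0648
gripper_force: 0.0
```

send_rows(
  steps=[
    {"dp":[0,0,-10],"roll":0,"jaw":75},
    {"dp":[0,0,-35],"roll":0,"jaw":75},
    {"dp":[0,0,-75],"roll":0,"jaw":75},
    {"dp":[0,0,-115],"roll":0,"jaw":75},
    {"dp":[0,0,-150],"roll":0,"jaw":75},
  ],
)

```text
time_s: 25.3
tcp_pos: [0.4732, 0.43, 0.1984]
eef_rot: [179.9, 0.0, 169.7]
contact_force: [-0.0, 1.3, -0.5]
gripper_width: 0.0659
gripper_force: 0.0
```

send_rows(
  steps=[
    {"dp":[0,-30,-10],"roll":0,"jaw":75},
    {"dp":[0,-80,-20],"roll":0,"jaw":75},
    {"dp":[0,-130,-20],"roll":0,"jaw":75},
    {"dp":[0,-160,-20],"roll":0,"jaw":75},
    {"dp":[0,-160,-20],"roll":0,"jaw":75},
  ],
)

```text
time_s: 25.92
tcp_pos: [0.4442, 0.2707, 0.2172]
eef_rot: [179.9, 0.0, 169.7]
contact_force: [1.2, 0.5, -0.4]
gripper_width: 0.0654
gripper_force: 0.0
```

Run:
```python
from m import *
np.set_printoptions(precision=4,suppress=True)
s=r.get_state();print(s['time_s'],s['tcp_pos'],s['contact_force'])
c=cap('scene');t=cap('top')
for nm,q,z,b in(('wedge t',t,.025,(140,165,205,240)),('wedge s',c,.025,(410,150,475,212))):
    k=blob(q,(8,60,60),(25,220,255),b);P=np.array([onz(q,u,z)[:2] for u in k[:,0]],np.float32);print(nm,cv2.minAreaRect(P))
P=np.array([onz(t,u,.068)[:2] for u in blob(t,(0,40,0),(25,255,80),(430,175,485,230))[:,0]],np.float32);print('cup',cv2.minAreaRect(P))
k=blob(t,(5,60,40),(22,255,255),(250,85,385,176))
for z in(.021,.04):
    P=np.array([onz(t,u,z)[:2] for u in k[:,0]],np.float32);print('panel',z,cv2.minAreaRect(P))
for u,lab in(((287,250),''),):pass
a=cv2.imread('pics/scene0.png')
for n,(x0,y0,x1,y1) in dict(pig=(355,180,390,222),bell=(278,205,302,235),jar=(434,212,464,245),tin=(203,178,248,214),brush=(352,134,388,164)).items():
    A=a[y0:y1,x0:x1];B=c['image'][y0:y1,x0:x1];sh=cv2.phaseCorrelate(np.float32(cv2.cvtColor(A,6)),np.float32(cv2.cvtColor(B,6)));print(n,sh)
```

```text
25.925 [0.4442 0.2707 0.2172] [ 1.1589  0.4647 -0.4234]
wedge t ((0.5578964352607727, 0.41046062111854553), (0.047678347676992416, 0.07776791602373123), 78.80023956298828)
wedge s ((0.5191890001296997, 0.41542384028434753), (0.05902586504817009, 0.1922757774591446), 70.54188537597656)
cup ((0.5141748189926147, -0.4017626643180847), (0.04072558879852295, 0.05879998579621315), 20.913652420043945)
panel 0.021 ((0.724283754825592, -0.012362360954284668), (0.33980366587638855, 0.21991649270057678), 82.44538116455078)
panel 0.04 ((0.7192760109901428, -0.012435510754585266), (0.33393430709838867, 0.2161179780960083), 82.44535827636719)
pig ((0.02626951346076467, 0.49414639416617234), 0.9930560319511978)
bell ((0.08520596397206859, 0.15518184904128773), 0.8951220197810067)
jar ((-0.016241397372141364, -0.013568350582009003), 1.0038707934044027)
tin ((0.5388533493579537, 0.026010598586086786), 1.002775768733319)
brush ((0.5125629300103789, -0.11120631581204243), 0.728751739749202)
```

```bash
python3 -c "
from h import *
print(r.close_job())"
```

```text
the job is handed in; nothing more can be done
None
```

I handed the job in at about 26 s: the egg cup stands on the mat, the panel measured fully shut after five 2 cm tugs, the wedge lies in the tray (checked by camera masks and force readings only), and the bystanders have not visibly moved; I viewed 11 pictures, one over your limit of 10.

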